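# Hang the hook-on bin behind the lip of the bench rail

### The job

Hang the hook-on steel bin on the bench rail: carry its hook over the rail's front lip and lower it until the tongue is down in the channel behind the lip and the bin hangs fully home, upright and square to the rail, then let go of it. Lower it in the grip rather than dropping it, and leave the similar open rack with the round holes standing where it is.

Things in the scene. Friction and masses are not known exactly. Their poses are not given: they have to be found in the camera images.
- hook_bin: Part to hang: loose sheet-steel bin, 0.25-0.5 kg, box 62x80x45 mm (x,y,z), solid walls, open top. Origin: centre of underside, z up, hook at +x. Back plate up to z=100, back face x=+31. Lug to grip: block 24 (x) x 16 (y) mm centred at x=+6, y=0, z=102 to 142, nearly above the centre of mass; it stands on a bridge 50 mm wide (y), x=-5 to +51, z=96 to 102 mm.
- bin_hook (a point): Top of the bin hook's mouth, centred, under the bridge: x=+39, z=96 mm in the bin's frame; axes as the bin's. The mouth opens downward between back plate and a tongue 5 mm thick, 50 mm wide, that slopes down and outward from the bridge's +x end to its tip 26 mm lower; gap 16 mm at the top, 32 mm at the tip. Nothing lies beyond x=+29 mm from this point.
- bench_rail: Fixed grey rail, 240 mm long in y. Origin on the bench; z up, -x front, facing the robot. Front plate x=-4 to +4 mm, z=40 to 150; its top edge is the lip. Channel behind: x=+4 to 52, floor z=116, rear wall to z=140. End stops at y=+-116, 8 mm thick, to z=166. Feet 8 mm high from x=-25. Bin fully home: bridge on the lip, axes parallel, bin origin at x=-43 to -35, z=54 mm here.
- hook_rack: Bystander, loose: same steel, hook, lug and 62x80 mm footprint as the bin, lug top also at z=142 mm, but no box walls: a foot plate and an open shelf with three round holes at z=45 mm. Origin: centre of underside, z up, hook at +x. Bin and rack stand side by side, about 16 cm apart, in either order, hooks pointing away from the robot. Leave it standing.
There are look-alikes about, which are no part of the job. What is shaped like the hook_bin but green, pink or turquoise is not meant.

How it is judged:
On the way, in this order (a step that is already met when the one before it is completed fails the run):
1. the bin is lifted in the gripper until its tongue is higher than the lip (z of hook_bin in the frame of bench_rail above 0.082 m and contact force between the fingers and hook_bin above 0.5 N), for 0.1 s.
2. still held, the bin is lowered with its tongue behind the lip to within 15 mm of its seat (z of hook_bin in the frame of bench_rail below 0.069 m and x of hook_bin in the frame of bench_rail between -0.057 and -0.028 m and contact force between the fingers and hook_bin above 0.5 N), for 0.05 s.
At the end, for the whole second after the job is handed in: The bin hangs at rest on the rail with its tongue behind the lip: its origin in the rail's frame is at x between -50 and -26 mm, y within 90 mm of the middle, z between 44 and 62 mm; it is upright within 0.18 rad (10 degrees) and square to the rail within 0.2 rad (11 degrees) (z of hook_bin in the frame of bench_rail between 0.044 and 0.062 m and x of hook_bin in the frame of bench_rail between -0.05 and -0.026 m and y of hook_bin in the frame of bench_rail between -0.09 and 0.09 m and angle between hook_bin's own z axis and vertical below 0.18 rad and angle between the x axis of hook_bin and the x axis of bench_rail, either way round below 0.2 rad and linear speed of hook_bin below 0.02 m/s); the robot touches nothing.
It fails at once if the open rack with the holes is moved more than 30 mm or tipped over (distance of hook_rack from where it was at the start of the episode above 0.03 m or angle between hook_rack's own z axis and vertical above 0.4 rad).
It also fails if it takes over 40 s, if anything falls off the work surface, if the arm or the gripper's body presses on something with over 40 N, if the wrist force passes 120 N, or if a joint passes its speed limit or range.

### The arm

A 7-joint arm with a two-finger parallel gripper is mounted at the origin on a cart in front of the work surface, level with it; the furniture and walls round the work are solid. World frame = base frame: x ahead of the robot, y to its left, z up, the work surface at z = 0. Lengths are in m, angles in rad, forces in N, time in s.
With the tool pointing down it reaches from about 0.425 to 0.875 m from the base axis. Payload 8.4 kg.
Tool frame: the origin (TCP) lies on the centre line of the jaws, within the pads' length; the fingertips stand 25 mm ahead of it and the grasp point (between the pads) lies 6 mm ahead of it; z points along the fingers, y is the line along which they close (so a half turn about z gives the same grasp; the last joint's range is limited). The gripper opens to 87 mm and grips with 3 to 60 N. Pads are 19 mm wide; open, the fingers measure 117 mm over their backs; the gripper's body (75 mm by 190 mm) begins 51 mm behind the grasp point.
Start: joints at [-1.376, 0.333, 0.04, 1.465, -0.013, 1.343, -0.059], TCP at [0.188, 0.622, 0.21] pointing down, gripper open.
Joint ranges: [-2.58, 2.58], [-0.38, 2.09], [-1.3, 1.39], [0.25, 2.4], [-1.5, 4.64], [0.08, 2.09], [-2.65, 2.65]. Speed limits (rad/s): [2.22, 2.22, 2.79, 2.79, 3.14, 3.14, 3.14].

### API

Orientations are given as a rotation vector (axis times angle).
In Python, from plant import ctrl gives the robot as it stands. The module is installed in compiled form; this text tells all that it offers.
- The arm moves only by the tool play_rows, never from a script. Its argument "targets" is text: rows parted by semicolons, each of 5 numbers parted by spaces: the opening, from -1 (shut) to 1 (fully open), then the shift along the tool's x, y, z in m, then the turn about the tool's z in rad. In form: grip x y z yaw; .... A call has 1 to 8 rows; each row is the pose to reach, as a shift and turn from the pose commanded when the call began, along the tool's axes at that moment; what a row does not reach only later rows make up. A row lasts 1/12 s, in which the tool goes at most 41.7 mm and 7.16 degrees, less where a joint would pass 70% of its speed; a pose out of reach is approached as far as the arm can. A call with a gripper value outside its range is refused whole. The fingers move at their own pace and stop on an object; "grip_force" is the grip in N (left out, the last holds). Time passes only in rows, so rows that repeat a pose let the fingers close. It gives the time, the measured TCP pose, the force, the opening and the grip force at its end, in the units of the state.
- ctrl.sense(): the state, without advancing time (a new reading comes with each control period).
- ctrl.get_image(name): name is "side" or "top"; returns the picture (384x512x3 uint8, red, green, blue); there is no depth.
- ctrl.get_calibration(name): a dict with "mtx" (3x3 intrinsics, pixels), "position" and "rotation" of the camera in the world. Camera axes: x right, y up, looking along -z (the intrinsics and any distortion apply to the point x, -y, -z); pixel columns grow to the right and rows downward; lengths in m; the calibration is good to about 2 mm. A picture is of the moment at which its call begins. get_calibration takes no time and is no camera call.
- ctrl.sign_off(): hands the job in; it is judged then, once.
The state is a dict: "clock": time; "qpos": joint angles; "joint_vel": joint speeds; "tau": joint torques, N m; "position": TCP position; "tcp_rot": TCP orientation; "ft_force": force on the tool from outside, world axes, zero at the start; "moment": the same for the moment, N m; "finger_gap": opening from 0.0 (shut) to 1.0 (fully open); "gripper_force": force on a finger pad.
Only numpy, scipy, OpenCV 4.12 (cv2) and the standard library are available. Lean on these libraries where they do the work, as an engineer would, in place of code of your own. Each camera call takes 0.05 s, during which the arm holds its last target. There are 200 camera calls.

## Working session

There is one attempt and no reset: what is moved stays moved. The work goes in short steps, Python scripts to look and compute and a tool call to move; the robot and the scene stay as the last step left them, time stands still between calls to the robot, and variables do not carry over. Pictures are saved under pics/ and viewed, at most 10 in all, crops included, and the job is handed in when it is done.

Besides the shell and the picture viewer there is one more tool, called after "Request:" as a command line: name --argument value ..., lists and objects as JSON in quotes. play_rows: Moves the arm, as the interface text tells. Its arguments: {"type":"object","properties":{"targets":{"type":"string"},"grip_force":{"type":"number"}},"required":["targets"]}

```bash
mkdir -p pics; cat > h.py <<'E'
import numpy as np, cv2
from plant import ctrl
def snap(n,f):
    im=ctrl.get_image(n); cv2.imwrite('pics/'+f,im[:,:,::-1]); return im
def ray(n,uv):
    c=ctrl.get_calibration(n); K=np.array(c['mtx']); R=np.array(c['rotation'])
    if R.shape!=(3,3): R=cv2.Rodrigues(R)[0]
    p=cv2.undistortPoints(np.array([[uv]],float),K,None)[0,0]
    return np.array(c['position']),R@np.array([p[0],-p[1],-1])
def onz(n,uv,z):
    o,d=ray(n,uv); return o+d*(z-o[2])/d[2]
def tri(uv1,uv2,n1='side',n2='top'):
    o1,d1=ray(n1,uv1);o2,d2=ray(n2,uv2)
    A=np.c_[d1,-d2];s=np.linalg.lstsq(A,o2-o1,rcond=None)[0]
    a=o1+s[0]*d1;b=o2+s[1]*d2;return (a+b)/2,np.linalg.norm(a-b)
def proj(n,X):
    c=ctrl.get_calibration(n);K=np.array(c['mtx']);R=np.array(c['rotation'])
    p=R.T@(np.array(X)-c['position']);p=K@np.array([p[0],-p[1],-p[2]]);return p[:2]/p[2]
E
python3 - <<'E'
from h import *
for n in('side','top'):
    snap(n,n+'0.png'); print(ctrl.get_calibration(n))
print(ctrl.sense())
E
```

```text
{'mtx': array([[356.38767158,   0.        , 250.66459721],
       [  0.        , 356.38767158, 191.58404572],
       [  0.        ,   0.        ,   1.        ]]), 'position': array([0.40174319, 0.73429622, 0.6995516 ]), 'rotation': array([ 0.10734585, -1.28813474, -2.70918174])}
{'mtx': array([[392.41349236,   0.        , 252.15352877],
       [  0.        , 392.41349236, 193.57892978],
       [  0.        ,   0.        ,   1.        ]]), 'position': array([0.4445319 , 0.01907949, 1.01927839]), 'rotation': array([ 0.02297033, -0.04189208, -1.57391075])}
{'clock': 0.1, 'qpos': array([-1.37623111,  0.33383316,  0.03986221,  1.46619288, -0.01337998,
        1.34334293, -0.05849258]), 'joint_vel': array([ 0.00071985, -0.00058883, -0.00015968, -0.00055163,  0.00114892,
       -0.00094676, -0.00068524]), 'tau': array([ 4.94772656e-03, -6.57808399e+01,  1.34046715e+00, -4.04706860e+01,
       -5.96543262e-02,  4.09178215e-02,  3.81618202e-05]), 'position': array([0.1881061 , 0.62170121, 0.20954777]), 'tcp_rot': array([-4.59761850e-01, -3.10766042e+00,  2.36718322e-03]), 'ft_force': array([ 0.18415499, -0.20027052, -0.22055625]), 'moment': array([-0.0623595 , -0.02624189, -0.0544992 ]), 'gripper_force': 0.0, 'finger_gap': 1.0002719423142545}
```

View pics/side0.png

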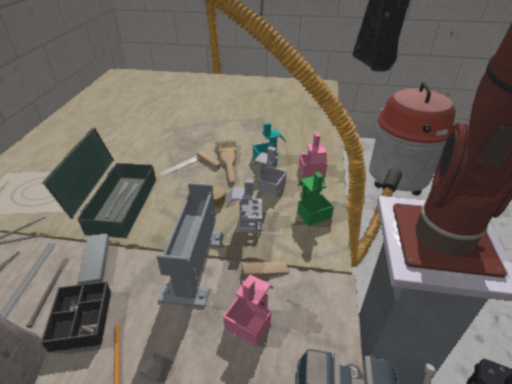

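View pics/top0.png

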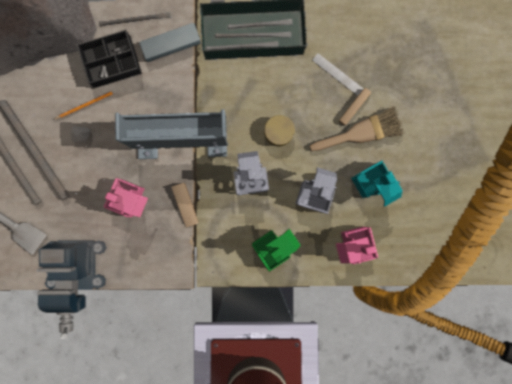

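The top view has two grey candidates: A at about (250,173), which seems to have round holes, and B at about (319,190), which looks like a solid box. The green, pink and turquoise ones are decoys. The rail is at about (172,130). I'll confirm this in an enlarged crop.

```bash
python3 - <<'E'
import cv2,numpy as np
t=cv2.imread('pics/top0.png')[100:225,105:345]; s=cv2.imread('pics/side0.png')[140:310,150:300]
a=cv2.resize(t,None,fx=3.3,fy=3.3,interpolation=cv2.INTER_CUBIC)
cv2.imwrite('pics/ct.png',a)
cv2.imwrite('pics/cs.png',cv2.resize(s,None,fx=3.5,fy=3.5,interpolation=cv2.INTER_CUBIC))
E
```

```text
(no output)
```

View pics/ct.png

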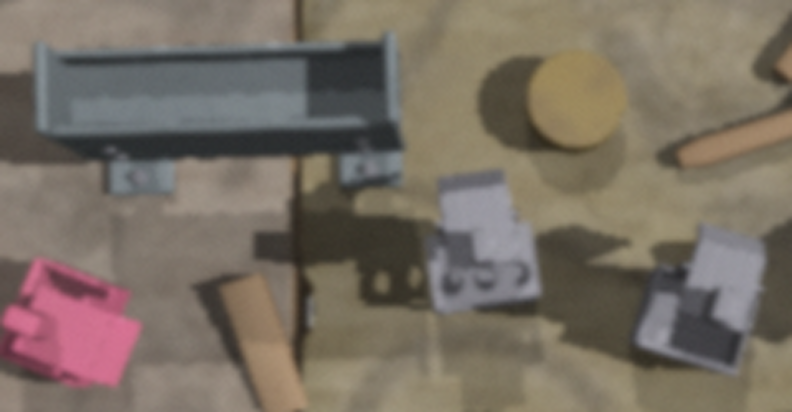

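View pics/cs.png

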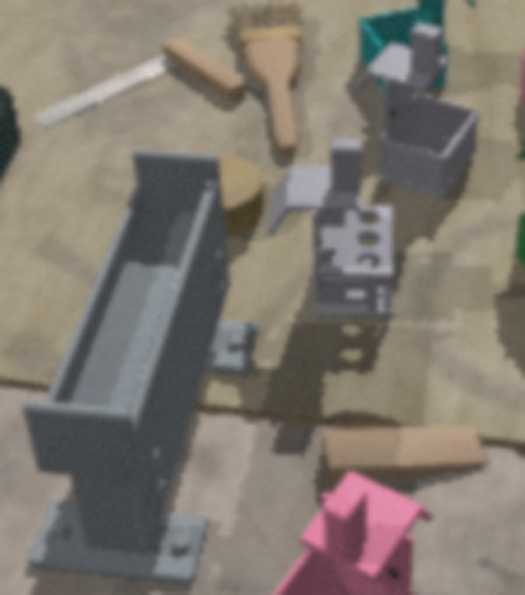

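```bash
python3 - <<'E'
from h import *
T=lambda u,v:(105+u/3.3,100+v/3.3); S=lambda u,v:(150+u/3.5,140+v/3.5)
p=lambda l,a:print(l,np.round(a,4))
p('rimL',onz('top',T(637,343),.045));p('rimR',onz('top',T(738,372),.045))
p('tipL',onz('top',T(705,228),.073));p('tipR',onz('top',T(765,242),.073))
p('lugtop side',onz('side',S(427,30),.142))
print(proj('top',onz('side',S(427,30),.142)))
for c in [(415,26),(440,26),(440,40),(413,38)]: p('lugc',onz('side',S(*c),.142))
for c in [(443,100),(477,112),(450,165),(390,140)]: p('rim side',onz('side',S(*c),.045))
# rack
p('rack lug',onz('side',S(346,143),.142))
# rail lip ends, stops
for c in [(40,132),(400,125)]: p('lip top',onz('top',T(*c),.150))
for c in [(37,128),(402,122),(37,45),(397,35)]: p('stop top',onz('top',T(*c),.166))
for c in [(137,412),(216,160),(28,405),(135,155)]: p('stop side',onz('side',S(*c),.166))
for c in [(133,408),(213,190)]: p('lip side',onz('side',S(*c),.15))
for c in [(110,193),(174,193),(338,187),(402,184)]: p('foot',onz('top',T(*c),.008))
E
```

```text
rimL [ 0.4586 -0.1067  0.045 ]
rimR [ 0.4365 -0.1827  0.045 ]
tipL [ 0.5425 -0.1538  0.073 ]
tipR [ 0.5321 -0.1979  0.073 ]
lugtop side [ 0.481  -0.1478  0.142 ]Traceback (most recent call last):
  File "<stdin>", line 7, in <module>
  File "h.py", line 18, in proj
    p=R.T@(np.array(X)-c['position']);p=K@np.array([p[0],-p[1],-p[2]]);return p[:2]/p[2]
                                                    ~^^^
IndexError: invalid index to scalar variable.
```

```bash
sed -i 's/;p=R.T@(/;R=R if R.shape==(3,3) else cv2.Rodrigues(R)[0];p=R.T@(/' h.py; python3 - <<'E'
from h import *
T=lambda u,v:(105+u/3.3,100+v/3.3); S=lambda u,v:(150+u/3.5,140+v/3.5)
p=lambda l,a:print(l,np.round(a,4))
c,s=np.cos(-.27),np.sin(-.27)
def B(x,y,z):return [.4774+c*x-s*y,-.153+s*x+c*y,z]
for q in [(-6,-8),(18,-8),(18,8),(-6,8)]:
    X=B(q[0]/1e3,q[1]/1e3,.142);a=proj('top',X);b=proj('side',X)
    print('pred lug crop',((a-[105,100])*3.3).round(),((b-[150,140])*3.5).round())
for q in [(443,100),(477,112),(450,165),(390,140)]: p('rim side',onz('side',S(*q),.045))
for q in [(-31,-40),(-31,40)]:print('pred rim side',((proj('side',B(q[0]/1e3,q[1]/1e3,.045))-[150,140])*3.5).round())
p('rack lug',onz('side',S(346,143),.142))
for q in [(40,132),(400,125)]: p('lip top',onz('top',T(*q),.150))
for q in [(37,128),(402,122),(37,45),(397,35)]: p('stop top',onz('top',T(*q),.166))
for q in [(137,412),(216,160),(28,405),(135,155)]: p('stop side',onz('side',S(*q),.166))
for q in [(133,408),(213,190)]: p('lip side',onz('side',S(*q),.15))
for q in [(110,193),(174,193),(338,187),(402,184)]: p('foot',onz('top',T(*q),.008))
E
```

```text
Traceback (most recent call last):
  File "h.py", line 18, in proj
    p=R.T@(np.array(X)-c['position']);p=K@np.array([p[0],-p[1],-p[2]]);return p[:2]/p[2]
                                                    ~^^^
IndexError: invalid index to scalar variable.
```

```bash
sed -i '/^def proj/,$d' h.py; cat >> h.py <<'E'
def proj(n,X):
    c=ctrl.get_calibration(n);R=cv2.Rodrigues(np.array(c['rotation']))[0]
    p=R.T@(np.array(X)-c['position']);p=np.array(c['mtx'])@(p*[1,-1,-1]);return p[:2]/p[2]
E
python3 - <<'E'
from h import *
T=lambda u,v:(105+u/3.3,100+v/3.3); S=lambda u,v:(150+u/3.5,140+v/3.5)
p=lambda l,a:print(l,np.round(a,4))
c,s=np.cos(-.27),np.sin(-.27)
def B(x,y,z):return [.4774+c*x-s*y,-.153+s*x+c*y,z]
for q in [(-6,-8),(18,-8),(18,8),(-6,8)]:
    X=B(q[0]/1e3,q[1]/1e3,.142);a=proj('top',X);b=proj('side',X)
    print('pred lug crop',((a-[105,100])*3.3).round(),((b-[150,140])*3.5).round())
for q in [(443,100),(477,112),(450,165),(390,140)]: p('rim side',onz('side',S(*q),.045))
for q in [(-31,-40),(-31,40)]:print('pred rim side',((proj('side',B(q[0]/1e3,q[1]/1e3,.045))-[150,140])*3.5).round())
p('rack lug',onz('side',S(346,143),.142))
for q in [(40,132),(400,125)]: p('lip top',onz('top',T(*q),.150))
for q in [(37,128),(402,122),(37,45),(397,35)]: p('stop top',onz('top',T(*q),.166))
for q in [(137,412),(216,160),(28,405),(135,155)]: p('stop side',onz('side',S(*q),.166))
for q in [(133,408),(213,190)]: p('lip side',onz('side',S(*q),.15))
for q in [(110,193),(174,193),(338,187),(402,184)]: p('foot',onz('top',T(*q),.008))
E
```

```text
pred lug crop [732. 325.] [442.  24.]
pred lug crop [741. 291.] [416.  18.]
pred lug crop [719. 284.] [408.  27.]
pred lug crop [710. 318.] [435.  33.]
rim side [ 0.4675 -0.1864  0.045 ]
rim side [ 0.4357 -0.1726  0.045 ]
rim side [ 0.4522 -0.0932  0.045 ]
rim side [ 0.5069 -0.1201  0.045 ]
pred rim side [477. 105.]
pred rim side [444. 155.]
rack lug [0.5228 0.015  0.142 ]
lip top [0.6004 0.308  0.15  ]
lip top [0.6048 0.0659 0.15  ]
stop top [0.6002 0.3047 0.166 ]
stop top [0.6039 0.0637 0.166 ]
stop top [0.6556 0.3053 0.166 ]
stop top [0.6621 0.067  0.166 ]
stop side [0.5926 0.3048 0.166 ]
stop side [0.6035 0.0787 0.166 ]
stop side [0.654  0.3092 0.166 ]
stop side [0.6607 0.0817 0.166 ]
lip side [0.6014 0.2895 0.15  ]
lip side [0.6035 0.0921 0.15  ]
foot [0.5778 0.3002 0.008 ]
foot [0.5777 0.2503 0.008 ]
foot [0.5822 0.1222 0.008 ]
foot [0.5844 0.072  0.008 ]
```

The crops confirm B, at top (319,190) and side (270,175): solid walls, open box, no holes, so it is the hook_bin. A, at top (250,173), has three round holes and is the rack. Next I'll check the yellow duct's clearance and plan.

```bash
python3 - <<'E'
from h import *
# duct: for side points, find best-meeting top centreline point
tc=np.array([(512,165),(495,185),(475,225),(455,265),(430,295),(400,305),(365,292)],float)
tl=np.vstack([np.linspace(tc[i],tc[i+1],15) for i in range(6)])
for s in [(355,250),(357,200),(350,150),(320,90),(280,40)]:
    r=[tri(s,t) for t in tl];i=int(np.argmin([q[1] for q in r]));print(s,tl[i].round(),r[i][0].round(3),round(r[i][1],4))
E
```

```text
(355, 250) [375. 296.] [ 0.083 -0.515 -0.638] 0.0012
(357, 200) [390. 301.] [ 0.147 -0.442 -0.259] 0.0001
(350, 150) [372. 295.] [ 0.241 -0.279  0.078] 0.0
(320, 90) [461. 254.] [ 0.353 -0.419  0.213] 0.0002
(280, 40) [499. 181.] [ 0.492 -0.399  0.372] 0.0008
```

Request:
play_rows --targets "1 -0.40 -0.27 -0.09 0; 1 -0.40 -0.27 -0.09 0; 1 -0.40 -0.27 -0.09 0; 1 -0.40 -0.27 -0.09 0; 1 -0.40 -0.27 -0.09 0; 1 -0.40 -0.27 -0.09 0; 1 -0.40 -0.27 -0.09 0; 1 -0.40 -0.27 -0.09 0"

```text
clock: 0.77
position: [0.3959, 0.366, 0.2717]
tcp_rot: [-0.46, -3.107, 0.0]
ft_force: [0.7, 0.5, 0.1]
finger_gap: 1.0
gripper_force: 0.0
```

Request:
play_rows --targets "1 -0.10 -0.24 0 -0.05; 1 -0.10 -0.24 0 -0.05; 1 -0.10 -0.24 0 -0.05; 1 -0.10 -0.24 0 -0.05; 1 -0.10 -0.24 0 -0.05; 1 -0.10 -0.24 0 -0.05; 1 -0.10 -0.24 0 -0.05; 1 -0.10 -0.24 0 -0.05"

```text
clock: 1.43
position: [0.4217, 0.1058, 0.2717]
tcp_rot: [0.391, 3.117, 0.002]
ft_force: [0.9, 0.7, 0.7]
finger_gap: 0.995
gripper_force: 0.0
```

```bash
cat >> h.py <<'E'
def togo(x,y,z,yaw=None):
    s=ctrl.sense();R=cv2.Rodrigues(np.array(s['tcp_rot']))[0]
    a=-np.arctan2(R[0,1],R[1,1])
    print('tool-y angle',round(a,3),'shift',(R.T@(np.array([x,y,z])-s['position'])).round(4),'turn',None if yaw is None else round(-(yaw-a),3), s['position'].round(4),s['ft_force'].round(1))
E
python3 -c "
from h import *
togo(.4835,-.151,.22,-.245)"
```

```text
tool-y angle -0.25 shift [-0.1234 -0.2336  0.0515] turn -0.005 [0.4217 0.1058 0.2717] [0.9 0.7 0.7]
```

Request:
play_rows --targets "1 -0.123 -0.234 0 0; 1 -0.123 -0.234 0 0; 1 -0.123 -0.234 0 0; 1 -0.123 -0.234 0 0; 1 -0.123 -0.234 0 0; 1 -0.123 -0.234 0 0; 1 -0.123 -0.234 0.05 0; 1 -0.123 -0.234 0.05 0"

```text
clock: 2.1
position: [0.4833, -0.1496, 0.2182]
tcp_rot: [-0.388, -3.115, 0.003]
ft_force: [-0.9, 0.8, -0.1]
finger_gap: 0.997
gripper_force: 0.0
```

```bash
python3 - <<'E'
from h import *
togo(.4835,-.151,.133,-.245)
im=snap('side','s1.png'); c=im[110:230,215:335,::-1]
cv2.imwrite('pics/s1c.png',cv2.resize(c,None,fx=5,fy=5,interpolation=cv2.INTER_CUBIC))
s=ctrl.sense()['position']; print((proj('side',s+[0,0,-.025])-[215,110])*5,(proj('side',[s[0],s[1],.142])-[215,110])*5)
E
```

```text
tool-y angle -0.248 shift [-0.0007 -0.0011  0.0852] turn -0.003 [ 0.4833 -0.1496  0.2182] [-0.9  0.8 -0.1]
[285.33088999 116.17403814] [282.423524   192.53831793]
```

View pics/s1c.png

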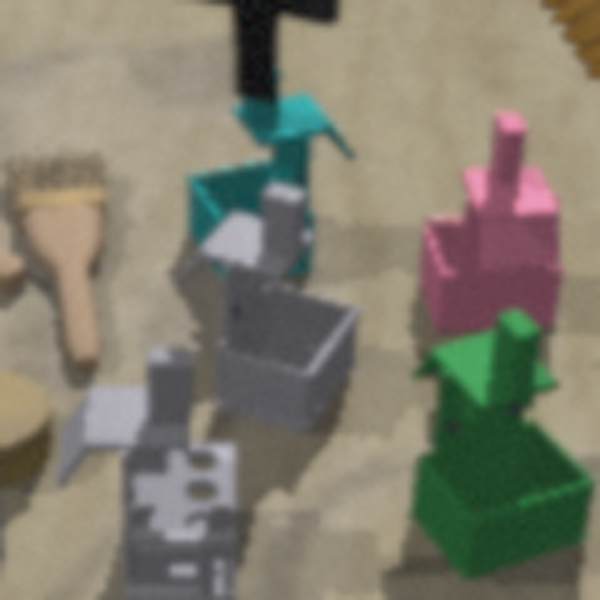

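```bash
python3 - <<'E'
from h import *
s=ctrl.sense()['position']
for d in (-.05,.05): print([((proj('side',s+[.245*d,.97*d,h])-[215,110])*5).round() for h in (-.025,.03)])
print(((proj('side',s+[0,0,.045])-[215,110])*5).round())
cv2.imwrite('pics/s1d.png',cv2.resize(cv2.imread('pics/s1.png')[20:200,170:400],None,fx=3,fy=3))
E
```

```text
[array([315.,  76.]), array([320., -11.])]
[array([253., 159.]), array([255.,  68.])]
[290.   2.]
```

View pics/s1d.png

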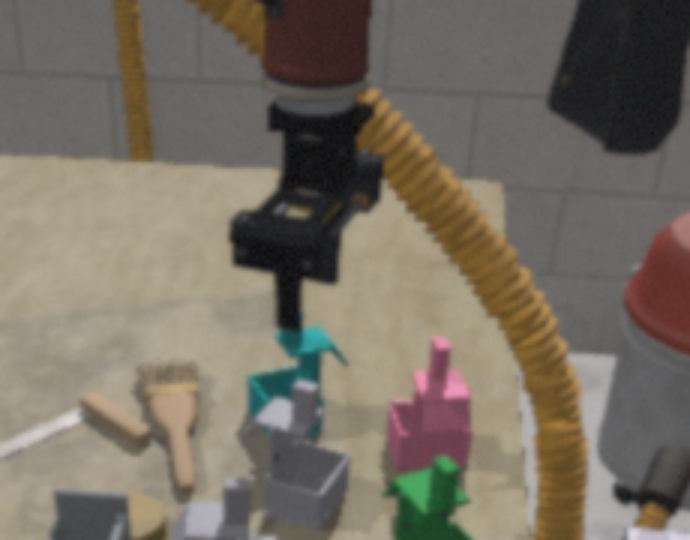

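```bash
python3 - <<'E'
from h import *
a=snap('side','s2.png');b=snap('top','t2.png')
o=cv2.imread('pics/s1.png')[:,:,::-1]
print(np.abs(a.astype(int)-o).mean(), ctrl.sense()['position'],ctrl.sense()['clock'])
A=cv2.resize(a[20:200,170:400],None,fx=2.4,fy=2.4)
B=cv2.resize(b[100:280,240:400],None,fx=2.4,fy=2.4)
C=np.hstack([cv2.resize(A,(400,313)),cv2.resize(B,(360,313*1))])
cv2.imwrite('pics/c2.png',np.hstack([A[:432],np.zeros((432,4,3),np.uint8),B[:432]])[:, :800,::-1]); print(A.shape,B.shape)
s=ctrl.sense()['position']
for d in (-.05,.05): print([(proj('top',s+[.245*d,.97*d,h])).round() for h in (-.025,.03)])
E
```

```text
1.471435546875 [ 0.48402803 -0.14596203  0.22111512] 2.25
(432, 552, 3) (432, 384, 3)
[array([349., 196.]), array([356., 196.])]
[array([303., 185.]), array([307., 183.])]
```

View pics/c2.png

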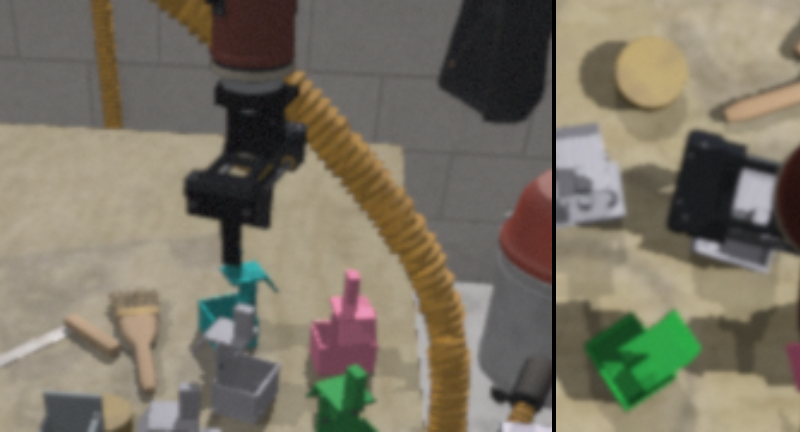

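```bash
python3 - <<'E'
from h import *
s=ctrl.sense()['position'];R=cv2.Rodrigues(ctrl.sense()['tcp_rot'])[0]; print(s,R.round(3))
o,d=ray('side',(266,129.6))
for t in (-.05,0,.05):
    n=R[:,1]; k=(t-(o-s)@n)/(d@n); X=o+k*d; print(t,X.round(3),(R.T@(X-s)).round(3))
print('top body near end pred',[proj('top',s+R@[x,.095,z]).round() for x in(-.037,.037) for z in (-.045,-.1)])
a=cv2.imread('pics/t2.png'); m=(a.max(2)<45).astype(np.uint8)[130:215,270:345]
n,l,st,c=cv2.connectedComponentsWithStats(m); i=1+np.argmax(st[1:,4]); print('dark blob top',st[i][:4]+[270,130,0,0])
ys,xs=np.where(l==i); 
for f in (lambda:xs.argmin(),lambda:ys.argmin(),lambda:ys.argmax()): j=f(); print(xs[j]+270,ys[j]+130)
E
```

```text
[ 0.48402803 -0.14596203  0.22111512] [[-0.971  0.24  -0.002]
 [ 0.24   0.971 -0.   ]
 [ 0.002 -0.001 -1.   ]]
-0.05 [ 0.506 -0.203  0.172] [-0.035 -0.05   0.049]
0 [ 0.5   -0.15   0.202] [-0.017  0.     0.02 ]
0.05 [ 0.494 -0.097  0.231] [ 0.002  0.05  -0.01 ]
top body near end pred [array([290., 159.]), array([293., 155.]), array([281., 196.]), array([283., 195.])]
dark blob top [287 159  48  42]
287 190
296 159
308 200
```

The bin's lug top shows at about (285,192) in the 5x crop, as predicted. The finger appears about 35 mm higher in the picture than the reported pose implies. I'll descend to the nominal height, which is safe either way, and re-measure there before closing.

```bash
python3 - <<'E'
from h import *
togo(.4835,-.150,.133,-.245)
E
```

```text
tool-y angle -0.243 shift [-0.0006 -0.004   0.0881] turn 0.002 [ 0.484  -0.146   0.2211] [ 0.1  0.3 -0.3]
```

Request:
play_rows --targets "1 0 -0.004 0.025 0; 1 0 -0.004 0.05 0; 1 0 -0.004 0.07 0; 1 0 -0.004 0.083 0; 1 0 -0.004 0.088 0; 1 0 -0.004 0.088 0; 1 0 -0.004 0.088 0"

```text
clock: 2.83
position: [0.4842, -0.1505, 0.1348]
tcp_rot: [0.379, 3.117, 0.001]
ft_force: [0.6, 0.2, 0.3]
finger_gap: 1.003
gripper_force: 0.0
```

```bash
python3 - <<'E'
from h import *
togo(.4835,-.150,.133,-.245)
a=snap('side','s3.png')
A=cv2.resize(a[80:220,220:340],None,fx=4,fy=4,interpolation=cv2.INTER_CUBIC)
cv2.imwrite('pics/c3.png',A[:,:,::-1])
s=ctrl.sense()['position'];R=cv2.Rodrigues(ctrl.sense()['tcp_rot'])[0]
for t in(-.05,.05): print(((proj('side',s+R@[0,t,.025])-[220,80])*4).round())
E
```

```text
tool-y angle -0.242 shift [0.0008 0.0003 0.0018] turn 0.003 [ 0.4842 -0.1505  0.1348] [0.6 0.2 0.3]
[225. 275.]
[178. 344.]
```

View pics/c3.png

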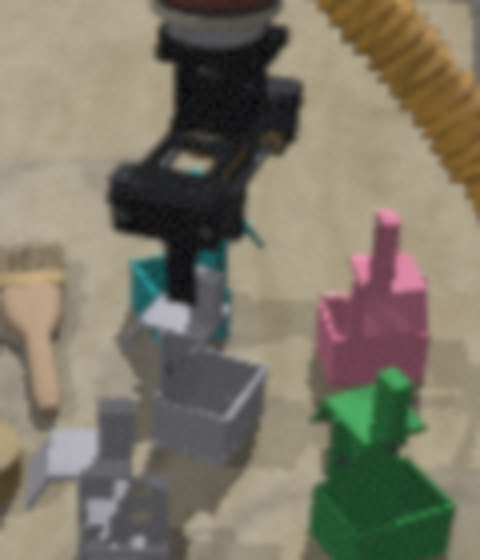

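The finger tip shows at crop (180,303), about 10 px above the predicted (178,344). To settle the tip height, I'll part-close the fingers around the lug and feel for the bridge top at z=102 mm.

Request:
play_rows --targets "-0.17 0 0 0 0; -0.17 0 0 0 0; -0.17 0 0 0 0; -0.17 0 0 0 0; -0.17 0 0 0.002 0; -0.17 0 0 0.004 0; -0.17 0 0 0.006 0; -0.17 0 0 0.007 0" --grip_force 10

```text
clock: 3.55
position: [0.483, -0.1513, 0.126]
tcp_rot: [-0.382, -3.118, 0.0]
ft_force: [-0.6, 1.0, -0.1]
finger_gap: 0.484
gripper_force: 0.0
```

Request:
play_rows --targets "-0.17 0 0 0.001 0; -0.17 0 0 0.002 0; -0.17 0 0 0.003 0; -0.17 0 0 0.004 0; -0.17 0 0 0.004 0"

```text
clock: 3.97
position: [0.4831, -0.1513, 0.1223]
tcp_rot: [-0.382, -3.118, 0.0]
ft_force: [0.8, 0.3, -0.5]
finger_gap: 0.415
gripper_force: 0.0
```

Request:
play_rows --targets "-0.17 0 0 0.002 0; -0.17 0 0 0.004 0; -0.17 0 0 0.006 0; -0.17 0 0 0.008 0; -0.17 0 0 0.010 0; -0.17 0 0 0.010 0"

```text
clock: 4.47
position: [0.4829, -0.1513, 0.112]
tcp_rot: [-0.382, -3.118, 0.0]
ft_force: [-0.5, -0.7, 0.4]
finger_gap: 0.412
gripper_force: 0.0
```

```bash
python3 - <<'E'
from h import *
togo(.4835,-.150,.133,-.245)
a=snap('side','s4.png');b=snap('top','t4.png')
A=cv2.resize(a[110:220,230:320],None,fx=5,fy=5,interpolation=cv2.INTER_CUBIC)
B=cv2.resize(b[145:220,280:345],None,fx=5,fy=5,interpolation=cv2.INTER_CUBIC)
B=np.vstack([B,np.zeros((A.shape[0]-B.shape[0],B.shape[1],3),np.uint8)])
cv2.imwrite('pics/c4.png',np.hstack([A,B])[:,:,::-1])
s=ctrl.sense()['position'];R=cv2.Rodrigues(ctrl.sense()['tcp_rot'])[0]
for t in(-.018,.018): print(((proj('side',s+R@[0,t,.025])-[230,110])*5).round())
E
```

```text
tool-y angle -0.244 shift [-0.0002  0.0014 -0.021 ] turn 0.001 [ 0.4829 -0.1513  0.112 ] [-0.5 -0.7  0.4]
[214. 251.]
[194. 282.]
```

View pics/c4.png

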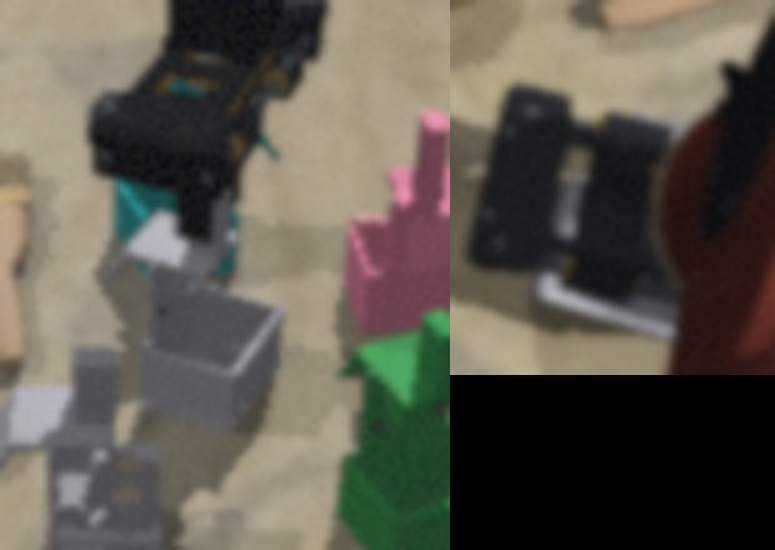

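The finger tip is at (196,240), beside the lug face and still above the bridge, so the real tip height is about 0.112 m. The tool therefore rides about 25 mm higher than it reports, and the lug is well between the pads. I'll close now.

Request:
play_rows --targets "-1 0 0 0 0; -1 0 0 0 0; -1 0 0 0 0; -1 0 0 0 0; -1 0 0 0 0; -1 0 0 0 0; -1 0 0 0 0" --grip_force 35

```text
clock: 5.15
position: [0.4832, -0.1514, 0.1124]
tcp_rot: [-0.382, -3.118, 0.0]
ft_force: [0.0, -1.6, -1.2]
finger_gap: 0.183
gripper_force: 34.9
```

Request:
play_rows --targets "-1 0 0 -0.005 0; -1 0 0 -0.01 0; -1 0 0 -0.02 0; -1 0 0 -0.03 0; -1 0 0 -0.03 0"

```text
clock: 5.57
position: [0.4845, -0.1517, 0.1449]
tcp_rot: [0.382, 3.115, 0.001]
ft_force: [0.2, 0.7, -2.5]
finger_gap: 0.18
gripper_force: 34.9
```

Request:
play_rows --targets "-1 0 0 -0.03 0; -1 0 0 -0.06 0; -1 0 0 -0.09 0; -1 0 0 -0.12 0; -1 0 0 -0.14 0; -1 0 0 -0.14 0"

```text
clock: 6.07
position: [0.4851, -0.1519, 0.2868]
tcp_rot: [0.382, 3.112, 0.002]
ft_force: [0.3, -0.1, -3.3]
finger_gap: 0.178
gripper_force: 34.9
```

```bash
python3 -c "
from h import *
togo(.573,.187,.285,.02)"
```

```text
tool-y angle -0.244 shift [-0.0034  0.3501  0.0026] turn -0.264 [ 0.4851 -0.1519  0.2868] [ 0.3 -0.1 -3.3]
```

Request:
play_rows --targets "-1 0 0.02 0 0; -1 0 0.05 0 0; -1 -0.001 0.085 0 -0.05; -1 -0.001 0.12 0 -0.1; -1 -0.002 0.155 0 -0.15; -1 -0.002 0.19 0 -0.2; -1 -0.003 0.225 0 -0.26; -1 -0.003 0.25 0 -0.264"

```text
clock: 6.73
position: [0.5463, 0.0943, 0.2811]
tcp_rot: [0.042, -3.14, -0.001]
ft_force: [-0.3, 1.0, -4.0]
finger_gap: 0.176
gripper_force: 34.9
```

```bash
python3 -c "
from h import *
togo(.573,.187,.285,.02)"
```

```text
tool-y angle 0.027 shift [-0.0292  0.0919 -0.0039] turn 0.007 [0.5463 0.0943 0.2811] [-0.3  1.  -4. ]
```

Request:
play_rows --targets "-1 -0.008 0.03 0 0.005; -1 -0.018 0.06 0 0.005; -1 -0.026 0.08 0 0.005; -1 -0.029 0.09 0 0.005; -1 -0.029 0.092 0 0.005; -1 -0.029 0.092 0 0.005"

```text
clock: 7.23
position: [0.5733, 0.1828, 0.2815]
tcp_rot: [0.024, -3.14, 0.002]
ft_force: [-0.1, -1.5, -3.3]
finger_gap: 0.183
gripper_force: 34.9
```

```bash
python3 - <<'E'
from h import *
togo(.573,.187,.285,.02)
a=snap('side','s5.png');b=snap('top','t5.png')
A=cv2.resize(a[90:310,140:270],None,fx=2.7,fy=2.7,interpolation=cv2.INTER_CUBIC)
B=cv2.resize(b[85:195,100:240],None,fx=3,fy=3,interpolation=cv2.INTER_CUBIC)
B=np.vstack([B,np.zeros((A.shape[0]-B.shape[0],B.shape[1],3),np.uint8)])
cv2.imwrite('pics/c5.png',np.hstack([A,B])[:,:,::-1]);print(A.shape,B.shape)
E
```

```text
tool-y angle 0.015 shift [ 0.0002  0.0042 -0.0035] turn -0.005 [0.5733 0.1828 0.2815] [-0.1 -1.5 -3.3]
(594, 351, 3) (594, 420, 3)
```

View pics/c5.png

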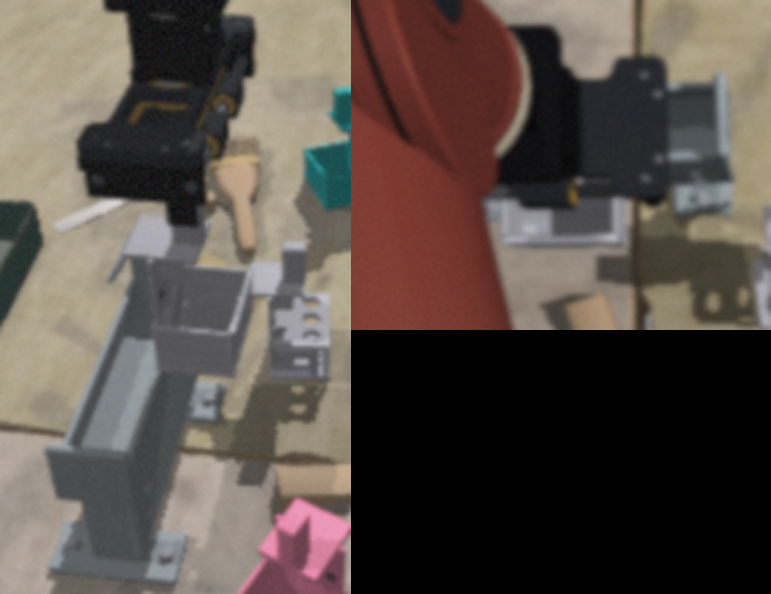

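The picture shows the bin held level in front of and above the rail. The front rim in the top view runs from (151,166) to (191,167). The same two corners in the side view are at (225,213) and (233,190). The rack is untouched.

```bash
python3 - <<'E'
from h import *
S=lambda u,v:(140+u/2.7,90+v/2.7)
T=lambda u,v:(100+(u-351)/3,85+v/3)
for s,t in [((231,335),(505,244)),((252,270),(627,244))]:
    print('rim front',tri(S(*s),T(*t)))
for z in(.205,.215,.225): print(z,onz('top',T(505,244),z).round(4),onz('top',T(627,244),z).round(4))
# prediction for origin o, zb
s=ctrl.sense()['position']
for zb in(.165,.17,.175,.18):
  o=s-[.006,0,0]
  f=lambda x,y,z:((proj('side',[o[0]+x,o[1]+y,zb+z])-[140,90])*2.7).round()
  print(zb,'rim near',f(-.031,.04,.045),'far',f(-.031,-.04,.045),'bottom near',f(-.031,.04,0),f(.031,.04,0),'bridge',f(.051,.025,.102),f(.051,-.025,.102),'tip',f(.068,.025,.07))
g=lambda x,y,z:((proj('side',[.606+x,.187+y,z])-[140,90])*2.7).round()
print('rail pred: lip-near/far front stop top',g(-.004,.12,.166),g(-.004,-.12,.166),'rear',g(.052,.12,.166),'foot near front',g(-.025,.12,.008))
E
```

```text
rim front (array([0.53611115, 0.21763244, 0.20876541]), np.float64(0.0022180063002431275))
rim front (array([0.53649211, 0.13426412, 0.20492051]), np.float64(0.0025069826892346716))
0.205 [0.5354 0.2184 0.205 ] [0.5352 0.1341 0.205 ]
0.215 [0.5343 0.2159 0.215 ] [0.5341 0.1327 0.215 ]
0.225 [0.5332 0.2135 0.225 ] [0.533  0.1313 0.225 ]
0.165 rim near [231. 337.] far [252. 271.] bottom near [234. 380.] [156. 371.] bridge [122. 254.] [141. 215.] tip [105. 286.]
0.17 rim near [231. 332.] far [251. 266.] bottom near [233. 375.] [156. 366.] bridge [121. 249.] [140. 210.] tip [104. 281.]
0.175 rim near [230. 327.] far [251. 261.] bottom near [233. 370.] [155. 362.] bridge [120. 244.] [140. 204.] tip [103. 276.]
0.18 rim near [230. 322.] far [251. 256.] bottom near [233. 366.] [154. 357.] bridge [119. 238.] [139. 199.] tip [102. 270.]
rail pred: lip-near/far front stop top [119. 454.] [198. 251.] rear [ 44. 444.] foot near front [168. 584.]
```

Bin origin measures about (0.567, 0.177, 0.166), which is x = -39 mm in the rail frame, so it is on target. Lowering now.

Request:
play_rows --targets "-1 0 0.004 0.015 -0.006; -1 0 0.004 0.03 -0.006; -1 0 0.004 0.045 -0.006; -1 0 0.004 0.06 -0.006; -1 0 0.004 0.07 -0.006; -1 0 0.004 0.075 -0.006; -1 0 0.004 0.075 -0.006"

```text
clock: 7.92
position: [0.5731, 0.1861, 0.2067]
tcp_rot: [0.031, -3.14, 0.001]
ft_force: [-1.1, -0.9, -4.3]
finger_gap: 0.179
gripper_force: 35.0
```

Request:
play_rows --targets "-1 0 0 0.004 0; -1 0 0 0.008 0; -1 0 0 0.012 0; -1 0 0 0.016 0; -1 0 0 0.018 0; -1 0 0 0.018 0"

```text
clock: 8.42
position: [0.5733, 0.1871, 0.1889]
tcp_rot: [0.033, -3.141, 0.001]
ft_force: [-0.4, -0.1, -4.0]
finger_gap: 0.179
gripper_force: 35.0
```

Request:
play_rows --targets "-1 0 0 0.003 0; -1 0 0 0.006 0; -1 0 0 0.009 0; -1 0 0 0.012 0; -1 0 0 0.014 0; -1 0 0 0.014 0"

```text
clock: 8.92
position: [0.5733, 0.187, 0.1749]
tcp_rot: [0.033, -3.141, 0.001]
ft_force: [0.3, 0.1, -4.1]
finger_gap: 0.183
gripper_force: 35.0
```

Request:
play_rows --targets "-1 0 0 0.001 0; -1 0 0 0.002 0; -1 0 0 0.003 0; -1 0 0 0.003 0; -1 0 0 0.003 0"

```text
clock: 9.33
position: [0.5735, 0.1871, 0.1725]
tcp_rot: [0.033, -3.141, 0.0]
ft_force: [-0.5, -0.1, -3.0]
finger_gap: 0.181
gripper_force: 35.0
```

Request:
play_rows --targets "-1 0 0 0.001 0; -1 0 0 0.001 0; -1 0 0 0.002 0; -1 0 0 0.002 0; -1 0 0 0.003 0; -1 0 0 0.003 0"

```text
clock: 9.83
position: [0.5735, 0.1871, 0.1693]
tcp_rot: [0.033, -3.141, 0.0]
ft_force: [0.3, 0.4, -2.7]
finger_gap: 0.177
gripper_force: 35.0
```

Request:
play_rows --targets "-1 0 0 0.001 0; -1 0 0 0.001 0; -1 0 0 0.002 0; -1 0 0 0.002 0; -1 0 0 0.003 0; -1 0 0 0.003 0"

```text
clock: 10.33
position: [0.5735, 0.1871, 0.1663]
tcp_rot: [0.033, -3.141, 0.0]
ft_force: [-0.5, -1.2, -2.7]
finger_gap: 0.181
gripper_force: 35.0
```

Request:
play_rows --targets "-1 0 0 0.001 0; -1 0 0 0.001 0; -1 0 0 0.002 0; -1 0 0 0.002 0; -1 0 0 0.003 0; -1 0 0 0.003 0"

```text
clock: 10.83
position: [0.5736, 0.1871, 0.1653]
tcp_rot: [-0.033, 3.141, 0.002]
ft_force: [-7.8, -1.7, 12.2]
finger_gap: 0.183
gripper_force: 35.0
```

```bash
python3 - <<'E'
from h import *
togo(.573,.187,.16,.02)
a=snap('side','s6.png');b=snap('top','t6.png'); s=ctrl.sense();print(s['moment'])
# front rim of bin in top: bright rim, row of bottom edge of grey region vs bench
hsv=cv2.cvtColor(b,cv2.COLOR_RGB2HSV)
for u in (155,165,175,185): print(u,[tuple(map(int,b[v,u])) for v in range(158,172,1)])
E
```

```text
tool-y angle 0.021 shift [ 0.0006 -0.0001  0.0053] turn 0.001 [0.5736 0.1871 0.1653] [-7.8 -1.7 12.2]
[-0.47537536  1.53796051 -0.01293425]
155 [(101, 47, 39), (102, 47, 40), (103, 47, 40), (103, 47, 40), (104, 46, 41), (103, 46, 39), (105, 48, 42), (106, 50, 44), (104, 47, 40), (107, 48, 42), (108, 50, 42), (108, 49, 42), (106, 47, 40), (109, 50, 43)]
165 [(53, 40, 41), (71, 61, 64), (103, 97, 101), (132, 128, 134), (145, 142, 150), (151, 149, 158), (153, 153, 161), (157, 156, 165), (157, 156, 165), (155, 154, 163), (156, 155, 163), (162, 161, 169), (166, 165, 173), (143, 140, 146)]
175 [(32, 34, 38), (33, 35, 39), (31, 33, 38), (29, 30, 34), (45, 47, 50), (74, 75, 79), (93, 93, 98), (100, 99, 104), (98, 98, 103), (102, 100, 106), (119, 118, 124), (131, 130, 137), (134, 134, 141), (124, 120, 124)]
185 [(38, 37, 40), (48, 48, 49), (67, 66, 68), (78, 75, 77), (79, 78, 82), (79, 77, 81), (80, 80, 84), (80, 79, 83), (79, 78, 83), (83, 82, 86), (97, 96, 101), (123, 122, 129), (130, 130, 137), (105, 105, 109)]
```

Contact came at TCP z 0.165. Measured against the grasp height of 0.1124, that puts the bin at z ≈ 0.053, which is fully home. I'll relieve the push and release.

Request:
play_rows --targets "-1 0 0 -0.001 0; -1 0 0 -0.002 0; -1 0 0 -0.002 0; -1 0 0 -0.002 0" --grip_force 10

```text
clock: 11.27
position: [0.5735, 0.1871, 0.1653]
tcp_rot: [0.033, -3.141, 0.0]
ft_force: [0.1, 0.3, -2.0]
finger_gap: 0.185
gripper_force: 10.0
```

Request:
play_rows --targets "-0.5 0 0 0 0; -0.4 0 0 0 0; -0.3 0 0 0 0; -0.2 0 0 0 0; -0.1 0 0 0 0; -0.1 0 0 0 0; -0.1 0 0 0 0"

```text
clock: 11.85
position: [0.5736, 0.1871, 0.1655]
tcp_rot: [-0.033, 3.141, -0.0]
ft_force: [0.4, 0.4, -0.1]
finger_gap: 0.437
gripper_force: 0.0
```

Request:
play_rows --targets "-0.1 0 0 -0.01 0; -0.1 0 0 -0.03 0; -0.1 0 0 -0.05 0; -0.1 0 0 -0.08 0; -0.1 0 0 -0.11 0; -0.1 0 0 -0.14 0; -0.1 0 0 -0.14 0; -0.1 0 0 -0.14 0"

```text
clock: 12.52
position: [0.5745, 0.1871, 0.308]
tcp_rot: [-0.033, 3.138, 0.003]
ft_force: [-0.1, -0.5, -0.9]
finger_gap: 0.449
gripper_force: 0.0
```

```bash
python3 - <<'E'
from h import *
togo(.573,.187,.30,.02)
a=snap('side','s7.png');b=snap('top','t7.png')
# bin lilac-grey: brighter in blue/red than green; rail is bluish-green
def mask(im):
    i=cv2.GaussianBlur(im,(3,3),0).astype(int); r,g,bl=i[...,0],i[...,1],i[...,2]
    return ((r-g>=0)&(bl-r>=2)&(bl>60)).astype(np.uint8)
for n,im in(('side',a),('top',b)):
    m=cv2.morphologyEx(mask(im),cv2.MORPH_OPEN,np.ones((2,2),np.uint8))
    k,l,st,c=cv2.connectedComponentsWithStats(m)
    for i in range(1,k):
        if st[i,4]>150: print(n,st[i],c[i].round())
o=np.array([.5673,.187,.054])
for n in('side','top'):
    print(n,[proj(n,o+q).round().tolist() for q in([-.031,.04,.045],[-.031,-.04,.045],[-.031,.04,0],[.006,0,.142],[.051,.025,.102],[.051,-.025,.102])])
E
```

```text
tool-y angle 0.021 shift [ 0.0015 -0.0001  0.008 ] turn 0.001 [0.5745 0.1871 0.308 ] [-0.1 -0.5 -0.9]
side [229 182  33  49 792] [248. 208.]
side [ 379  198  133  104 4133] [439. 265.]
side [ 188  207   47   59 1516] [213. 238.]
top [161 148  36  24 726] [179. 161.]
top [237 154  31  41 971] [251. 176.]
top [ 195  320  126   64 3150] [263. 340.]
side [[228.0, 254.0], [234.0, 228.0], [228.0, 267.0], [212.0, 207.0], [191.0, 226.0], [197.0, 211.0]]
top [[159.0, 171.0], [193.0, 171.0], [163.0, 173.0], [167.0, 149.0], [160.0, 131.0], [183.0, 131.0]]
```

The bin blob in the side view spans columns 188–235 and rows 207–266. For a fully home bin the predicted span is 191–234 and 207–267. The rack is where it was, and the gripper is clear of everything.

```bash
python3 -c "
from plant import ctrl
print(ctrl.sign_off())"
```

```text
the job is handed in; nothing more can be done
None
```

The bin is hanging on the rail with its tongue behind the lip, lowered in the grip and released. The last camera check matched a bin fully home to within a few pixels, and the rack is still standing where it was. The job is handed in, but no verdict came back.

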